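# Shut and latch the toy cubby

## Task

The office is closing: with the fingertips, push the slatted gate of the toy cubby fully shut, and only then push the brass toggle catch round until it snaps across behind the gate and fastens it. Push gently, without gripping anything, leave the toys in the cubby and the things round the shelf where they are, and finish with the hand clear.

Things in the scene. Friction and masses are not known exactly. Their poses are not given: they have to be found in the camera images.
- shelf: low bamboo play shelf, 200 (x) x 380 (y) mm, fixed to the table; origin: centre of its underside; z up. +y half: open-topped cubby holding toys. -y half: flat deck, top 105 mm above the table, open above and at its -y end. Two rails along y (x = -100 to -85 and +85 to +100 mm) are 121 mm high, the wall at the +y end 129 mm; between the rails the gate slides along y.
- gate (a joint): opening of the gate in m: 0 = fully shut against the +y end wall, cubby covered; 0.145 = fully open, gate over the deck. It slides stiffly (some 1.5 to 3 N) and stays where it is left.
- gate_end (a point): middle of the gate's -y end face, the face to push towards the shelf's +y to shut it; 12.5 mm above the deck. The gate is a slatted bamboo panel 166 (x) x 171 (y) mm, from 1 to 24 mm above the deck. When shut, this face lies at y = +5 mm of the shelf.
- catch (a joint): angle of the brass catch in rad, about the vertical, anticlockwise from above: 0 = unfastened, arm along the -x rail, pointing to the shelf's -y; 1.57 = fastened, arm pointing to the shelf's +x over the deck, 7 mm behind the end face of the shut gate, barring it. A spring snaps it to the nearer end (tips over at 0.8 rad); 1 to 2 N at the peg turns it. Turned too early it blocks the gate.
- catch_tab (a point): centre of the upright round brass peg on the catch's arm, by which it is pushed: 12 mm in diameter, from 128 to 150 mm above the table (this point 139 mm), 42 mm from the pivot. The flat arm is 12 mm wide and 5 mm thick, its top 128 mm above the table.
- catch_pivot (a point): the catch's pivot, on the -x rail at shelf x = -92.5, y = -8 mm, at the height of the rail's top; a 15 mm round head stands 10 mm above it. The spring and its brass bracket stick out 22 mm beyond the rail, to shelf x = -122, at y = 0 to +26 mm, up to 126 mm above the table.
- tugboat: mustard-yellow wooden tugboat, 83 x 36 x 56 mm high, in the cubby; origin: centre of its underside. To be left alone.
- bell: chrome bicycle bell, 52 mm across, 41 mm high, in the cubby; origin: centre of its underside. To be left alone.
- castanets: pair of dark hardwood castanets, 52 mm across, 25 mm high, in the cubby; origin: centre of its underside. To be left alone.
- toy_mirror: white plastic toy dental mirror, 126 mm long, lying in the cubby; origin: centre of its underside. To be left alone.
- beaker: white plastic beaker, 64 mm across, 55 mm high, on the table beside the shelf; origin: centre of its underside. To be left alone.
- spinning_top: wooden spinning top, 56 mm across, 48 mm high, on the table beside the shelf; origin: centre of its underside. To be left alone.
- wooden_car: small wooden toy car, 85 x 46 x 45 mm high, on the table beside the shelf; origin: centre of its underside. To be left alone.
- arch_block: wooden bridge-shaped block, 80 x 30 x 50 mm high, on the table beside the shelf; origin: centre of its underside. To be left alone.

How it is judged:
On the way, in this order (a step that is already met when the one before it is completed fails the run):
1. the gate is pushed fully shut while the catch is still unfastened (value of joint gate below 0.006 m and value of joint catch below 0.5 rad), for 0.2 s.
2. the catch is turned across behind the gate (value of joint catch above 1.4 rad and value of joint gate below 0.006 m), for 0.2 s.
At the end, for the whole second after the job is handed in: The gate is shut to within 6 mm, the catch is turned across to more than 1.4 rad, and the toys and other things lie still where they were (within 15 mm) (all of step 2 and linear speed of each of tugboat, bell, castanets, toy_mirror, beaker, spinning_top, wooden_car, arch_block below 0.02 m/s); the robot touches nothing.
It fails at once if a toy or another loose thing is lifted, or moved more than 15 mm (distance of any of tugboat, bell, castanets, toy_mirror, beaker, spinning_top, wooden_car, arch_block from where it was at the start of the episode above 0.015 m).
It fails at once if the catch is turned across while the gate is still open (value of joint catch above 0.8 rad and value of joint gate above 0.008 m).
It fails at once if the catch is gripped or forced (more than 30 N on it) (contact force between the fingers and catch above 30 N).
It fails at once if the gate is forced (more than 60 N on it) (contact force between the fingers and gate above 60 N).
It also fails if it takes over 38 s, if anything falls off the work surface, if the arm or the gripper's body presses on something with over 40 N, if the wrist force passes 120 N, or if a joint passes its speed limit or range.

## Robot

A 6-joint arm with a two-finger parallel gripper is mounted at the origin on the work surface. World frame = base frame: x ahead of the robot, y to its left, z up, the work surface at z = 0. Lengths are in m, angles in rad, forces in N, time in s.
With the tool pointing down it reaches from about 0.375 to 0.9 m from the base axis. Payload 3.1 kg.
Tool frame: the origin (TCP) lies midway between the tips of the shut fingers; the grasp point (between the pads) lies manip.grip_depth behind it (manip.grip_depth is the distance from the TCP to the grasp point, in m); z points along the fingers, y is the direction in which the jaws open and shut (so a half turn about z gives the same grasp; the last joint's range is limited). The gripper opens to 85 mm and grips with 20 to 120 N. Pads are 22 mm wide; open, the fingers measure 114 mm over their backs; the gripper's body (76 mm by 85 mm) begins 54 mm behind the grasp point. The pads swing forward as they close: fully open they stand 13 mm farther back than shut.
Start: joints at [1.153, 0.527, 1.433, -0, 1.181, -0.178], TCP at [0.148, 0.607, 0.231] pointing down, gripper open.
Joint ranges: [-3.08, 3.08], [-0.75, 2.2], [0.22, 2.44], [-1.43, 4.57], [0, 2.65], [-2.85, 2.85]. Speed limits (rad/s): [2.79, 2.79, 3.14, 3.14, 3.14, 3.14].

## Interface

Orientations are given as a unit quaternion [x, y, z, w].
In Python, from station import manip, vision gives the robot as it stands.
- The arm moves only by the shell command python3 -m crank 'ROWS' [FORCE]. ROWS is JSON, a list of rows, each an object with "grip": the closure, from 0 (fully open) to 1 (shut); "offset": the shift along the tool's x, y, z in mm, a list of three; "angular": the turn, a rotation vector about the tool's x, y, z in degrees, a list of three. A call has 1 to 10 rows; each row is the pose to reach, as a shift and turn from the pose commanded when the call began, along the tool's axes at that moment; what a row does not reach only later rows make up. A row lasts 1/10 s, in which the tool goes at most 50 mm and 8.59 degrees, less where a joint would pass 70% of its speed; a pose out of reach is approached as far as the arm can. A call with a gripper value outside its range is refused whole. The fingers move at their own pace and stop on an object; FORCE is the grip in N (left out, the last holds). Time passes only in rows, so rows that repeat a pose let the fingers close. It gives the time, the measured TCP pose, the force and the opening at its end, in the units of the state.
- manip.sense(): the state, without advancing time (a new reading comes with each control period).
- vision.snapshot(name): name is "scene" or "top" or "wrist"; returns a dict with "pixels" (420x560x3 uint8, red, green, blue), "intrinsics" (3x3 intrinsics, pixels), "dist" ([k1, k2, p1, p2, k3] as OpenCV has them; the pictures are not rectified), "R" (3x3) and "t" (3): a world point X has camera coordinates R X + t. Camera axes: x right, y down, z forward; pixel columns grow to the right and rows downward; lengths in m; the calibration is good to about 2 mm. A picture is of the moment at which its call begins. There is no depth.
- manip.sign_off(): hands the job in, once; it reports no verdict.
The state is a dict: "t": time; "q": joint angles; "qd": joint speeds; "tau": joint torques, N m; "tcp_pos": TCP position; "tool_rot": TCP orientation; "force": force on the tool from outside, world axes, zero at the start; "ft_torque": the same for the moment, N m; "finger_gap": opening from 0.0 (shut) to 1.0 (fully open).
Only numpy, scipy, OpenCV 4.12 (cv2) and the standard library are available. Lean on these libraries where they do the work, as an engineer would, in place of code of your own. Each camera call takes 0.05 s, during which the arm holds its last target.

## Working session

There is one attempt and no reset: what is moved stays moved. The work goes in short steps, Python scripts to look and compute and a shell command to move; the robot and the scene stay as the last step left them, time stands still between calls to the robot, and variables do not carry over. Pictures are saved under pics/ and viewed, and the job is handed in when it is done.

```bash
ls; mkdir -p pics; python3 - <<'E'
from station import manip, vision
import cv2
print(manip.sense(), manip.grip_depth)
for n in ["scene","top","wrist"]:
    s=vision.snapshot(n); cv2.imwrite(f"pics/{n}0.png",s["pixels"][:,:,::-1])
    print(n,s["intrinsics"],s["dist"],s["R"],s["t"])
E
```

```text
pics
{'t': 0.0, 'q': array([ 1.15348034e+00,  5.28447788e-01,  1.43392358e+00, -5.59157252e-06,
        1.18141492e+00, -1.78468562e-01]), 'qd': array([ 0.00160359,  0.00095731, -0.00067079, -0.00030479, -0.00066669,
        0.00282742]), 'tau': array([-8.19844945e-05, -4.42346549e+01, -1.78030050e+01, -5.15748127e-05,
        8.20201007e-03,  1.36600482e-05]), 'tcp_pos': array([0.14751683, 0.60658873, 0.23033816]), 'tool_rot': array([ 1.19138917e-01,  9.92876989e-01, -1.04926561e-03, -3.19449829e-04]), 'force': array([ 1.1389517 , -0.94024312,  0.70936075]), 'ft_torque': array([-0.03339411, -0.01937383,  0.00091241]), 'finger_gap': 1.00298206268411} 0.0187
scene [[380.86025846   0.         282.00000002]
 [  0.         380.86025846 210.10886071]
 [  0.           0.           1.        ]] [-0.09492142  0.          0.          0.          0.        ] [[-0.90286231  0.42984834  0.00836954]
 [ 0.28287633  0.60859395 -0.74134633]
 [-0.32376014 -0.66696612 -0.67107046]] [ 0.57998894 -0.10250685  1.19190381]
top [[426.74939815   0.         275.89948497]
 [  0.         426.74939815 214.63091448]
 [  0.           0.           1.        ]] [0.00892162 0.         0.         0.         0.        ] [[ 1.23893972e-03 -9.99874702e-01 -1.57811387e-02]
 [-9.93945622e-01  5.02528967e-04 -1.09871965e-01]
 [ 1.09866128e-01  1.58217184e-02 -9.93820460e-01]] [0.03212018 0.62587582 0.84390451]
wrist [[355.20128618   0.         279.68096984]
 [  0.         355.20128618 215.65695075]
 [  0.           0.           1.        ]] [-0.07509375  0.          0.          0.          0.        ] [[ 0.23759404  0.97136077 -0.00270687]
 [ 0.93238387 -0.22727704  0.28107912]
 [ 0.27241402 -0.06930656 -0.95968078]] [-0.62316808 -0.03604767  0.38028918]
```

View pics/scene0.png

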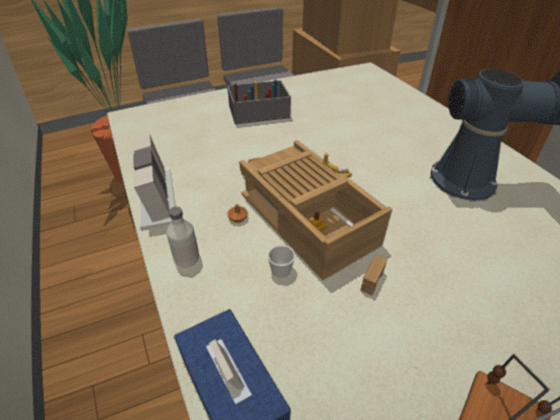

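View pics/top0.png

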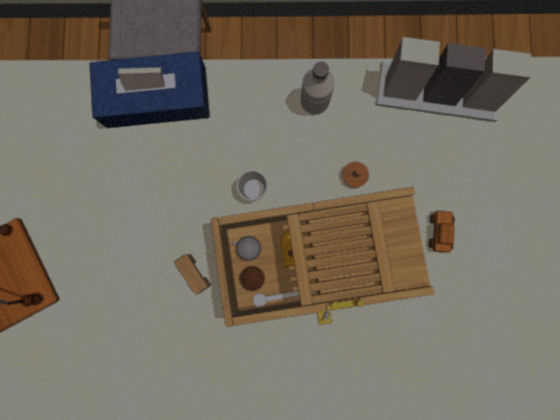

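View pics/wrist0.png

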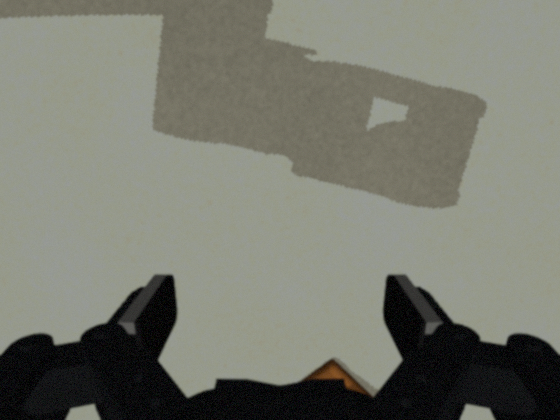

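The top picture shows the shelf with its cubby at the left (world +y) and its rails near-horizontal. The corners are at about (215,222), (411,191), (431,293) and (229,322). The catch is on the lower (-x) rail, at (325–362, 303). I'll zoom in to measure.

```bash
python3 - <<'E'
import cv2
a=cv2.imread("pics/top0.png")
b=cv2.resize(a[180:330,205:345],None,fx=5,fy=5,interpolation=cv2.INTER_CUBIC)[:600] if 0 else a
cv2.imwrite("pics/z1.png",cv2.resize(a[185:335,205:325],None,fx=4,fy=4,interpolation=cv2.INTER_CUBIC))
cv2.imwrite("pics/z2.png",cv2.resize(a[185:335,305:445],None,fx=4,fy=4,interpolation=cv2.INTER_CUBIC))
E
```

```text
(no output)
```

View pics/z1.png

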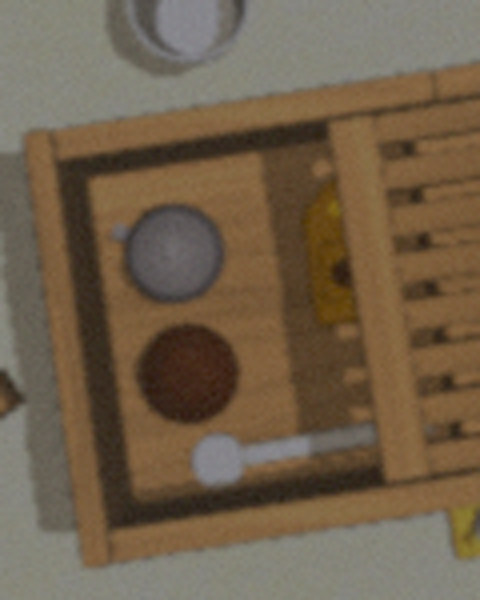

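View pics/z2.png

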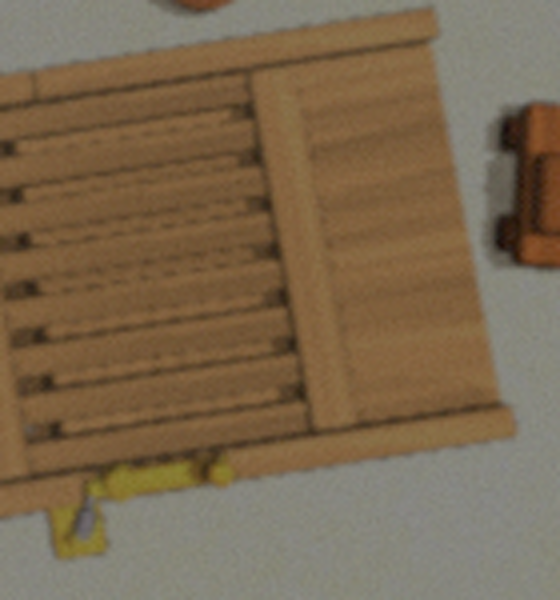

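```bash
cat > h.py <<'E'
import numpy as np, cv2
from station import manip, vision
from scipy.optimize import least_squares
def pl(s,uv,z):
    p=cv2.undistortPoints(np.array([[uv]],float),s["intrinsics"],np.array(s["dist"]))[0,0]
    R=np.array(s["R"]);t=np.array(s["t"]);C=-R.T@t;d=R.T@np.array([p[0],p[1],1]);return C+d*(z-C[2])/d[2]
def proj(s,X):
    return cv2.projectPoints(np.array(X,float).reshape(-1,3),cv2.Rodrigues(np.array(s["R"]))[0],np.array(s["t"]),s["intrinsics"],np.array(s["dist"]))[0][:,0]
def R2(a): return np.array([[np.cos(a),-np.sin(a)],[np.sin(a),np.cos(a)]])
E
python3 - <<'E'
from h import *
s=vision.snapshot("top")
L=[(100,190,129),(-100,190,129),(100,-190,121),(-100,-190,121)]
P=[(211.5,218),(226,326.5),(414,187),(433.75,294)]
W=np.array([pl(s,p,l[2]/1000)[:2] for p,l in zip(P,L)])
lx=np.array(L)[:,:2]/1000
f=lambda v:(lx@R2(v[2]).T+v[:2]-W).ravel()
r=least_squares(f,[.6,.1,0]);print(r.x,np.round(f(r.x)*1000,1))
np.save("shelf.npy",r.x)
inv=lambda p:R2(r.x[2]).T@(p[:2]-r.x[:2])*1000
for n,uv,z in [("gate+",(379.25,202.5),.129),("gate-",(393,291.25),.129),("peg",(359.5,302.5),.150),("pivot",(334.5,305),.131),("car",(438,232),.03),("carR",(433,232),.03),("tug",(290,250),.06)]:
    p=pl(s,uv,z);print(n,p,inv(p))
E
```

```text
[ 0.54088023 -0.05265176  0.15267832] [ 1.6  1.1 -1.2  0.2  0.8  0.3 -1.1 -1.5]
gate+ [ 0.63773696 -0.15873445  0.129     ] [  79.59635244 -119.57919772]
gate- [ 0.47723045 -0.17914473  0.129     ] [ -82.1471444  -115.34128925]
peg [ 0.45914765 -0.11523084  0.15      ] [-90.29919687 -49.42075124]
pivot [ 0.45285374 -0.07401323  0.131     ] [-90.25128381  -7.72540448]
car [ 0.5904685 -0.2993031  0.03     ] [  11.49925103 -251.32379011]
carR [ 0.59046431 -0.28915609  0.03      ] [  13.03832122 -241.29418097]
tug [0.55259821 0.00393857 0.06      ] [20.18825848 54.14989086]
```

```bash
cat >> h.py <<'E'
from scipy.spatial.transform import Rotation as Ro
def plan(lx,ly,z):
    v=np.load("shelf.npy");st=manip.sense();R=Ro.from_quat(st["tool_rot"])
    p=np.append(R2(v[2])@[lx/1000,ly/1000]+v[:2],z)
    Rg=Ro.from_matrix(np.array([[-np.cos(v[2]),-np.sin(v[2]),0],[-np.sin(v[2]),np.cos(v[2]),0],[0,0,-1]]))
    print("target",p,"offset mm",np.round(R.inv().apply(p-st["tcp_pos"])*1000,1),"ang",np.round((R.inv()*Rg).as_rotvec(degrees=True),1))
def where():
    v=np.load("shelf.npy");st=manip.sense();p=st["tcp_pos"]
    print("t",round(st["t"],2),"shelf",np.round(R2(v[2]).T@(p[:2]-v[:2])*1000,1),"z",round(p[2]*1000,1),"Fshelf",np.round(R2(v[2]).T@st["force"][:2],1),round(st["force"][2],1),"gap",round(st["finger_gap"],3))
E
python3 - <<'E'
from h import *
plan(0,-162,.23)
R=Ro.from_quat(manip.sense()["tool_rot"]);print(R.inv().apply(np.array([.45,.3,.23])-manip.sense()["tcp_pos"])*1000)
E
```

```text
target [ 0.56551813 -0.21276726  0.23      ] offset mm [-599.9 -697.5    1.5] ang [ -0.1  -0.  -22.4]
[-366.38049417 -226.61803829    0.90394524]
```

```bash
python3 -m crank '[{"grip":1,"offset":[-366,-227,0],"angular":[0,0,-22.4]},{"grip":1,"offset":[-366,-227,0],"angular":[0,0,-22.4]},{"grip":1,"offset":[-366,-227,0],"angular":[0,0,-22.4]},{"grip":1,"offset":[-366,-227,0],"angular":[0,0,-22.4]},{"grip":1,"offset":[-366,-227,0],"angular":[0,0,-22.4]},{"grip":1,"offset":[-366,-227,0],"angular":[0,0,-22.4]},{"grip":1,"offset":[-366,-227,0],"angular":[0,0,-22.4]},{"grip":1,"offset":[-366,-227,0],"angular":[0,0,-22.4]},{"grip":1,"offset":[-366,-227,0],"angular":[0,0,-22.4]},{"grip":1,"offset":[-366,-227,0],"angular":[0,0,-22.4]}]' 40
python3 - <<'E'
from h import *
where();plan(0,-162,.23)
E
```

```text
t: 1.2
tcp_pos: [0.4535, 0.2971, 0.2313]
tool_rot: [-0.073, 0.997, -0.0, 0.001]
force: [0.6, 1.0, -1.1]
finger_gap: 0.002
t 1.2 shelf [-33.2 359. ] z 231.3 Fshelf [0.7 0.9] -1.1 gap 0.002
target [ 0.56551813 -0.21276726  0.23      ] offset mm [ -36.5 -520.7    1.9] ang [-0.   0.1 -0.4]
```

```bash
python3 -m crank '[{"grip":1,"offset":[-37,-521,0],"angular":[0,0,0]},{"grip":1,"offset":[-37,-521,0],"angular":[0,0,0]},{"grip":1,"offset":[-37,-521,0],"angular":[0,0,0]},{"grip":1,"offset":[-37,-521,0],"angular":[0,0,0]},{"grip":1,"offset":[-37,-521,0],"angular":[0,0,0]},{"grip":1,"offset":[-37,-521,0],"angular":[0,0,0]},{"grip":1,"offset":[-37,-521,0],"angular":[0,0,0]},{"grip":1,"offset":[-37,-521,0],"angular":[0,0,0]},{"grip":1,"offset":[-37,-521,0],"angular":[0,0,0]},{"grip":1,"offset":[-37,-521,0],"angular":[0,0,0]}]'
python3 -m crank '[{"grip":1,"offset":[0,-24,0],"angular":[0,0,0]},{"grip":1,"offset":[0,-24,0],"angular":[0,0,0]}]'
python3 - <<'E'
from h import *
where();plan(0,-162,.13)
s=vision.snapshot("wrist"); cv2.imwrite("pics/w1.png",s["pixels"][:,:,::-1])
s=vision.snapshot("scene"); cv2.imwrite("pics/s1.png",s["pixels"][:,:,::-1])
E
```

```text
t: 2.2
tcp_pos: [0.5604, -0.1884, 0.2312]
tool_rot: [-0.076, 0.997, 0.0, -0.0]
force: [1.5, 0.6, 0.1]
finger_gap: 0.001
t: 2.4
tcp_pos: [0.5647, -0.2144, 0.231]
tool_rot: [-0.074, 0.997, -0.001, 0.0]
force: [-0.6, 0.1, -0.8]
finger_gap: -0.005
t 2.4 shelf [  -1.  -163.5] z 231.0 Fshelf [-0.6  0.2] -0.8 gap -0.005
target [ 0.56551813 -0.21276726  0.13      ] offset mm [ -0.9   1.6 101. ] ang [-0.1  0.  -0.2]
```

View pics/w1.png

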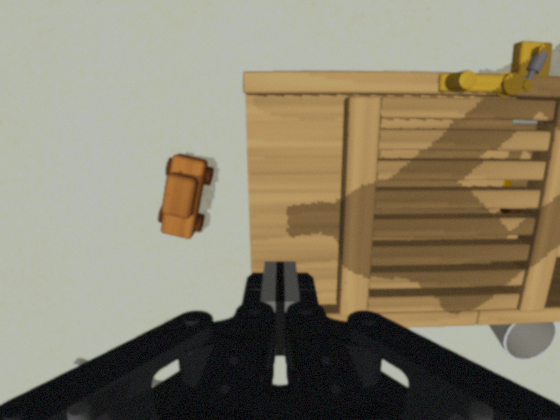

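View pics/s1.png

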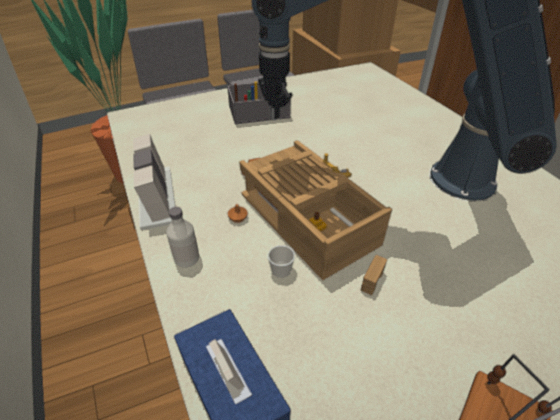

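```bash
python3 - <<'E'
from h import *
s=vision.snapshot("wrist");v=np.load("shelf.npy")
for n,uv,z in [("gateL",(346,120),.129),("gateL2",(340,300),.129),("rail corner",(244,73),.121),("deckend",(252,290),.105),("peg?",(462,80),.15),("piv",(514,84),.131)]:
    p=pl(s,uv,z);print(n,np.round(R2(v[2]).T@(p[:2]-v[:2])*1000,1))
print(proj(s,manip.sense()["tcp_pos"]))
cv2.imwrite("pics/w1z.png",cv2.resize(s["pixels"][30:130,420:560,::-1],None,fx=5,fy=5,interpolation=cv2.INTER_CUBIC))
E
```

```text
gateL [ -68.4 -115. ]
gateL2 [  66.7 -113. ]
rail corner [ -99.2 -183.4]
deckend [  70.5 -183.1]
peg? [-93.6 -48.5]
piv [-94.   -2.1]
[[282.69655069 280.13901228]]
```

View pics/w1z.png

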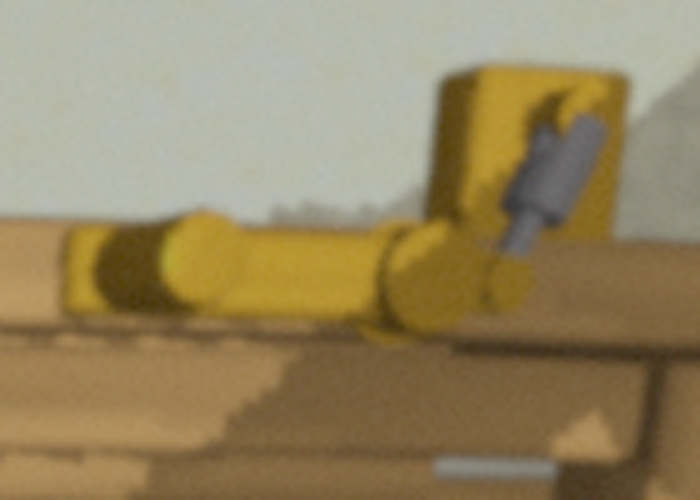

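```bash
python3 -m crank '[{"grip":1,"offset":[-1,0,50],"angular":[0,0,0]},{"grip":1,"offset":[-1,0,100],"angular":[0,0,0]},{"grip":1,"offset":[-1,0,112],"angular":[0,0,0]},{"grip":1,"offset":[-1,0,118],"angular":[0,0,0]},{"grip":1,"offset":[-1,0,118],"angular":[0,0,0]},{"grip":1,"offset":[-1,10,118],"angular":[0,0,0]},{"grip":1,"offset":[-1,20,118],"angular":[0,0,0]}]'
python3 - <<'E'
from h import *
where()
E
```

```text
t: 3.25
tcp_pos: [0.563, -0.1912, 0.1154]
tool_rot: [-0.076, 0.997, -0.001, 0.002]
force: [0.2, 0.1, -0.3]
finger_gap: 0.003
t 3.25 shelf [   0.8 -140.3] z 115.4 Fshelf [0.2 0. ] -0.3 gap 0.003
```

```bash
python3 -m crank '[{"grip":1,"offset":[0,4,0],"angular":[0,0,0]},{"grip":1,"offset":[0,8,0],"angular":[0,0,0]},{"grip":1,"offset":[0,12,0],"angular":[0,0,0]},{"grip":1,"offset":[0,16,0],"angular":[0,0,0]},{"grip":1,"offset":[0,20,0],"angular":[0,0,0]}]'
python3 -c "
from h import *
where()"
python3 -m crank '[{"grip":1,"offset":[0,4,0],"angular":[0,0,0]},{"grip":1,"offset":[0,8,0],"angular":[0,0,0]},{"grip":1,"offset":[0,12,0],"angular":[0,0,0]},{"grip":1,"offset":[0,16,0],"angular":[0,0,0]},{"grip":1,"offset":[0,20,0],"angular":[0,0,0]}]'
python3 -c "
from h import *
where()
s=vision.snapshot('top'); cv2.imwrite('pics/t2.png',s['pixels'][:,:,::-1])"
```

```text
t: 3.75
tcp_pos: [0.5594, -0.1719, 0.1137]
tool_rot: [-0.076, 0.997, -0.001, 0.001]
force: [0.8, -2.2, 0.9]
finger_gap: 0.002
t 3.75 shelf [   0.2 -120.7] z 113.7 Fshelf [ 0.4 -2.3] 0.9 gap 0.002
t: 4.25
tcp_pos: [0.556, -0.1515, 0.1133]
tool_rot: [-0.076, 0.997, -0.0, 0.0]
force: [1.1, -1.4, 0.9]
finger_gap: -0.001
t 4.25 shelf [  -0.1 -100. ] z 113.3 Fshelf [ 0.9 -1.5] 0.9 gap -0.001
```

View pics/t2.png

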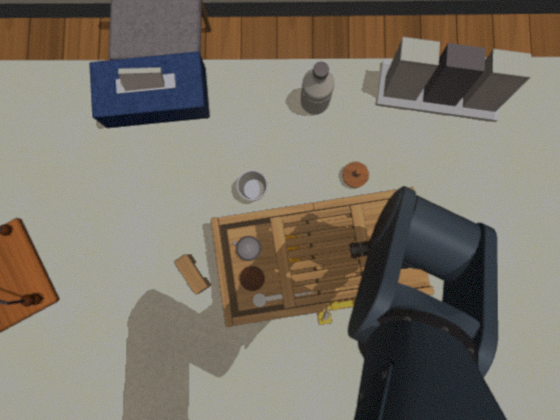

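The gate is sliding with the fingers: its left bar has moved from x≈300 to about 283 px. I'll carry on.

```bash
python3 -m crank '[{"grip":1,"offset":[0,6,0],"angular":[0,0,0]},{"grip":1,"offset":[0,12,0],"angular":[0,0,0]},{"grip":1,"offset":[0,18,0],"angular":[0,0,0]},{"grip":1,"offset":[0,24,0],"angular":[0,0,0]},{"grip":1,"offset":[0,30,0],"angular":[0,0,0]},{"grip":1,"offset":[0,36,0],"angular":[0,0,0]},{"grip":1,"offset":[0,42,0],"angular":[0,0,0]},{"grip":1,"offset":[0,48,0],"angular":[0,0,0]},{"grip":1,"offset":[0,54,0],"angular":[0,0,0]},{"grip":1,"offset":[0,60,0],"angular":[0,0,0]}]'
python3 -c "
from h import *
where()"
python3 -m crank '[{"grip":1,"offset":[0,4,0],"angular":[0,0,0]},{"grip":1,"offset":[0,8,0],"angular":[0,0,0]},{"grip":1,"offset":[0,12,0],"angular":[0,0,0]},{"grip":1,"offset":[0,16,0],"angular":[0,0,0]},{"grip":1,"offset":[0,20,0],"angular":[0,0,0]}]'
python3 -c "
from h import *
where()
s=vision.snapshot('wrist'); cv2.imwrite('pics/w3.png',s['pixels'][:,:,::-1])
s=vision.snapshot('top'); cv2.imwrite('pics/t3.png',s['pixels'][:,:,::-1])"
```

```text
t: 5.3
tcp_pos: [0.5463, -0.0919, 0.1132]
tool_rot: [-0.076, 0.997, 0.0, -0.0]
force: [-0.1, -2.0, 0.5]
finger_gap: -0.002
t 5.3 shelf [ -0.6 -39.6] z 113.2 Fshelf [-0.4 -2. ] 0.5 gap -0.002
t: 5.8
tcp_pos: [0.5436, -0.0724, 0.1132]
tool_rot: [-0.076, 0.997, 0.0, -0.0]
force: [-1.2, -2.3, 0.0]
finger_gap: 0.001
t 5.8 shelf [ -0.3 -19.9] z 113.2 Fshelf [-1.5 -2.1] 0.0 gap 0.001
```

View pics/w3.png

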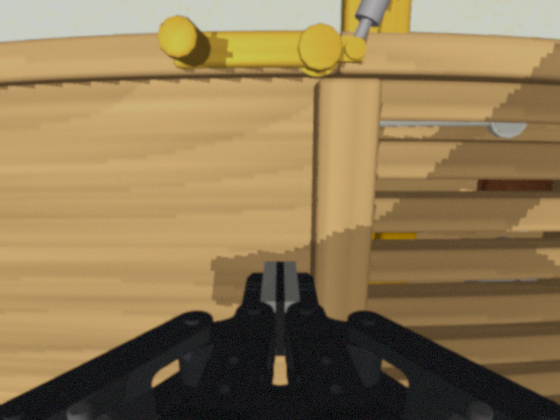

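View pics/t3.png

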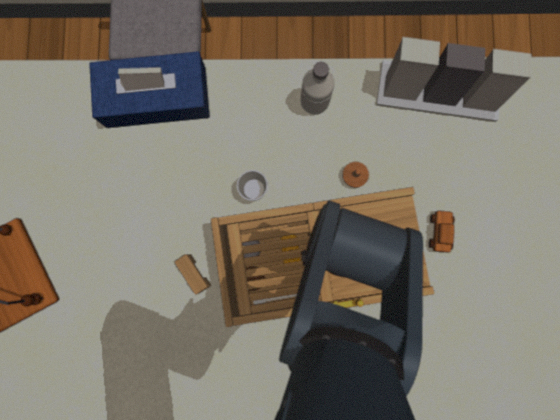

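The gate is nearly shut: its leading bar, at x≈236 px, is close to the end wall at about 222 px. I'll finish in small steps and watch the force.

```bash
python3 -m crank '[{"grip":1,"offset":[0,2,0],"angular":[0,0,0]},{"grip":1,"offset":[0,4,0],"angular":[0,0,0]},{"grip":1,"offset":[0,6,0],"angular":[0,0,0]}]'
python3 -c "
from h import *
where()"
python3 -m crank '[{"grip":1,"offset":[0,1.5,0],"angular":[0,0,0]}]'
python3 -m crank '[{"grip":1,"offset":[0,1,0],"angular":[0,0,0]}]'
python3 -c "
from h import *
where()"
```

```text
t: 6.2
tcp_pos: [0.5432, -0.0669, 0.1134]
tool_rot: [-0.076, 0.997, -0.0, 0.0]
force: [-0.7, -1.2, -0.6]
finger_gap: 0.0
t 6.2 shelf [  0.1 -14.4] z 113.4 Fshelf [-0.9 -1.1] -0.6 gap 0.0
t: 6.3
tcp_pos: [0.5429, -0.0652, 0.1134]
tool_rot: [-0.076, 0.997, -0.0, 0.0]
force: [0.5, -0.5, -0.1]
finger_gap: 0.002
t: 6.4
tcp_pos: [0.5428, -0.0642, 0.1134]
tool_rot: [-0.076, 0.997, -0.0, 0.0]
force: [0.5, -1.1, -0.8]
finger_gap: 0.001
t 6.4 shelf [  0.1 -11.8] z 113.4 Fshelf [ 0.3 -1.2] -0.8 gap 0.001
```

```bash
for i in 1; do python3 -m crank '[{"grip":1,"offset":[0,1,0],"angular":[0,0,0]},{"grip":1,"offset":[0,2,0],"angular":[0,0,0]}]'; done
python3 -m crank '[{"grip":1,"offset":[0,1,0],"angular":[0,0,0]}]'
python3 -m crank '[{"grip":1,"offset":[0,1,0],"angular":[0,0,0]}]'
python3 -c "
from h import *
where()
s=vision.snapshot('top'); cv2.imwrite('pics/t4.png',cv2.resize(s['pixels'][185:335,205:345,::-1],None,fx=4,fy=4))"
```

```text
t: 6.6
tcp_pos: [0.5425, -0.0623, 0.1134]
tool_rot: [-0.076, 0.997, -0.0, 0.0]
force: [1.2, -2.1, -2.0]
finger_gap: -0.001
t: 6.7
tcp_pos: [0.5423, -0.0613, 0.1134]
tool_rot: [-0.076, 0.997, -0.0, 0.0]
force: [1.1, -1.1, -1.3]
finger_gap: 0.0
t: 6.8
tcp_pos: [0.5421, -0.0603, 0.1134]
tool_rot: [-0.076, 0.997, -0.0, 0.0]
force: [1.4, -1.3, -0.2]
finger_gap: -0.004
t 6.8 shelf [ 0.1 -7.8] z 113.4 Fshelf [ 1.2 -1.5] -0.2 gap -0.004
```

View pics/t4.png

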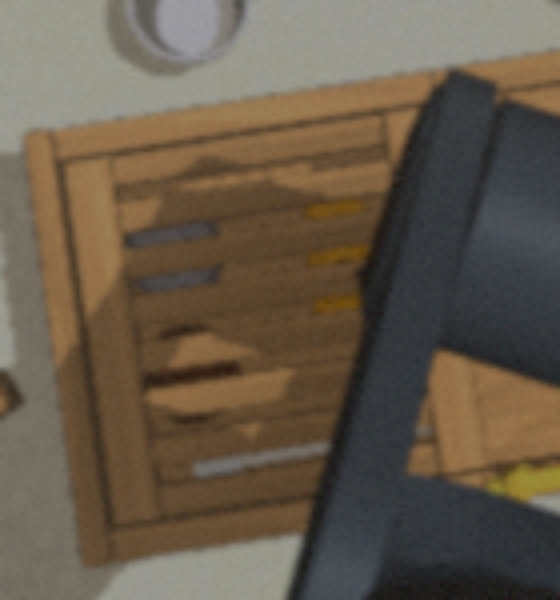

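There is still a thin dark gap of about 1–2 mm at the end wall. I'll keep going until the force rises.

```bash

python3 -m crank '[{"grip":1,"offset":[0,1,0],"angular":[0,0,0]}]'|grep force
python3 -m crank '[{"grip":1,"offset":[0,1,0],"angular":[0,0,0]}]'|grep force
python3 -c "
from h import *
where()"
```

```text
force: [1.0, -3.2, -1.7]
force: [1.0, -7.3, -1.6]
t 7.05 shelf [ 0.  -6.7] z 113.4 Fshelf [-0.1 -7.4] -1.6 gap 0.002
```

```bash

python3 -m crank '[{"grip":1,"offset":[0,0.7,0],"angular":[0,0,0]},{"grip":1,"offset":[0,0.7,0],"angular":[0,0,0]},{"grip":1,"offset":[0,0.7,0],"angular":[0,0,0]}]'
python3 -c "
from h import *
where()
s=vision.snapshot('top'); cv2.imwrite('pics/t5.png',cv2.resize(s['pixels'][185:335,205:345,::-1],None,fx=4,fy=4))"
```

```text
t: 7.35
tcp_pos: [0.5419, -0.0593, 0.1134]
tool_rot: [-0.076, 0.997, -0.001, 0.0]
force: [1.2, -7.3, -0.4]
finger_gap: 0.0
t 7.35 shelf [ 0.  -6.8] z 113.4 Fshelf [ 0.  -7.4] -0.4 gap 0.0
```

View pics/t5.png

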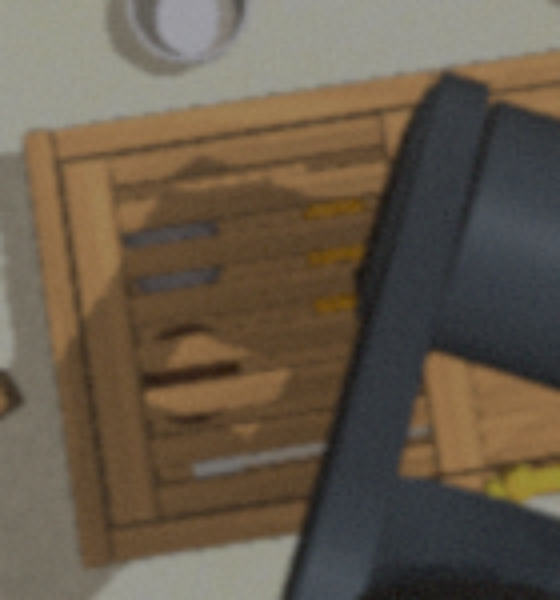

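```bash

python3 -m crank '[{"grip":1,"offset":[0,1.5,0],"angular":[0,0,0]},{"grip":1,"offset":[0,1.5,0],"angular":[0,0,0]}]'
python3 -c "
from h import *
where()"
```

```text
t: 7.6
tcp_pos: [0.542, -0.0593, 0.1135]
tool_rot: [-0.077, 0.997, -0.003, 0.001]
force: [0.6, -11.6, -2.1]
finger_gap: -0.002
t 7.6 shelf [ 0.1 -6.7] z 113.5 Fshelf [ -1.2 -11.6] -2.1 gap -0.002
```

The gate is hard against its stop: there was no more motion while the force rose to 11.6 N. I'll back off, lift, and move round to the outside of the peg.

```bash

python3 -m crank '[{"grip":1,"offset":[0,-10,0],"angular":[0,0,0]},{"grip":1,"offset":[0,-25,0],"angular":[0,0,0]},{"grip":1,"offset":[0,-35,-40],"angular":[0,0,0]},{"grip":1,"offset":[0,-37,-80],"angular":[0,0,0]},{"grip":1,"offset":[45,-37,-85],"angular":[0,0,0]},{"grip":1,"offset":[90,-37,-85],"angular":[0,0,0]},{"grip":1,"offset":[135,-37,-85],"angular":[0,0,0]},{"grip":1,"offset":[135,-37,-85],"angular":[0,0,0]}]'
python3 -c "
from h import *
where();plan(-135,-46,.137)
s=vision.snapshot('wrist'); cv2.imwrite('pics/w6.png',s['pixels'][:,:,::-1])
v=np.load('shelf.npy')
P=lambda x,y,z:np.append(R2(v[2])@[x/1000,y/1000]+v[:2],z/1000)
print(proj(s,[P(-92.5,-50,150),P(-92.5,-8,131),P(0,5,129),P(-92.5,-50,128)]))
s=vision.snapshot('top'); cv2.imwrite('pics/t6.png',cv2.resize(s['pixels'][185:335,205:445,::-1],None,fx=3.3,fy=3.3))"
```

```text
t: 8.4
tcp_pos: [0.406, -0.1111, 0.1975]
tool_rot: [-0.075, 0.997, 0.003, -0.004]
force: [-0.1, 0.2, -0.5]
finger_gap: -0.002
t 8.4 shelf [-142.2  -37.2] z 197.5 Fshelf [-0.1  0.3] -0.5 gap -0.002
target [ 0.41444659 -0.11864824  0.137     ] offset mm [-7.7 -9.1 60.4] ang [ 0.4 -0.5 -0.2]
[[259.62436999 319.04187673]
 [324.11578495 302.84123932]
 [336.37751702 408.820166  ]
 [261.18068006 301.09262357]]
```

View pics/w6.png

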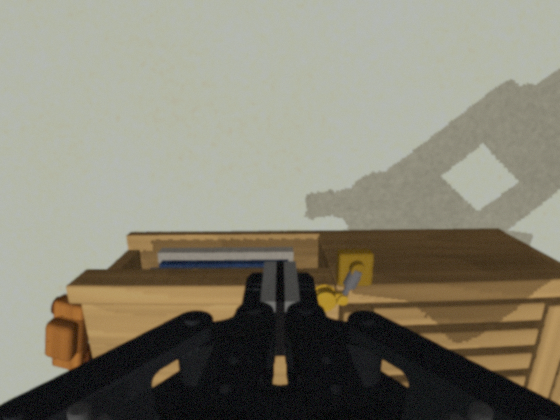

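View pics/t6.png

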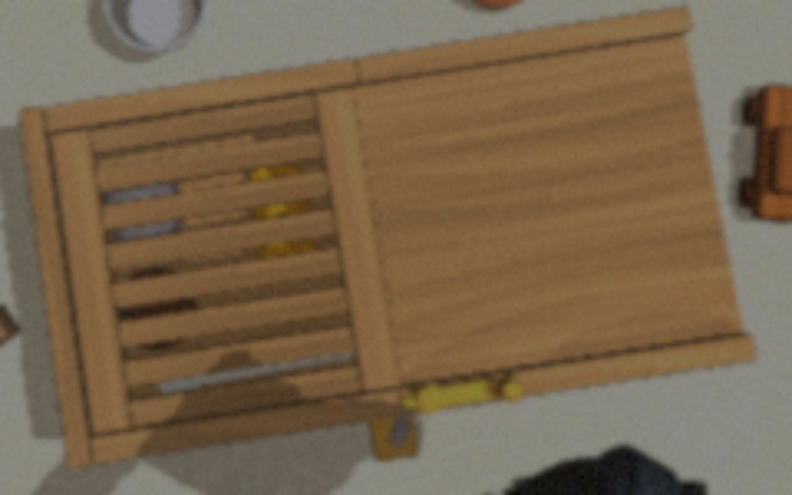

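The gate is shut, with its end bar flush at the +y wall. The catch is still along the rail, with the peg at crop (512,388). I'll lower beside the peg.

```bash

python3 -m crank '[{"grip":1,"offset":[-4,-9,40],"angular":[0,0,0]},{"grip":1,"offset":[-4,-9,55],"angular":[0,0,0]},{"grip":1,"offset":[-4,-9,60],"angular":[0,0,0]},{"grip":1,"offset":[-4,-9,60],"angular":[0,0,0]}]'
python3 -c "
from h import *
where();plan(-112,-46,.137)"
```

```text
t: 8.9
tcp_pos: [0.4194, -0.1216, 0.1377]
tool_rot: [-0.076, 0.997, 0.0, -0.0]
force: [0.1, 1.1, 0.2]
finger_gap: 0.0
t 8.9 shelf [-130.5  -49.7] z 137.7 Fshelf [0.3 1. ] 0.2 gap 0.0
target [ 0.43717904 -0.11515026  0.137     ] offset mm [-18.5   3.7   0.7] ang [ 0. -0. -0.]
```

Now I'll push towards shelf +x in small steps.

```bash

python3 -m crank '[{"grip":1,"offset":[-5,4,0],"angular":[0,0,0]},{"grip":1,"offset":[-10,4,0],"angular":[0,0,0]},{"grip":1,"offset":[-14,4,0],"angular":[0,0,0]},{"grip":1,"offset":[-17,4,0],"angular":[0,0,0]},{"grip":1,"offset":[-20,4,0],"angular":[0,0,0]}]'|grep force
python3 -c "
from h import *
where()"
python3 -m crank '[{"grip":1,"offset":[-3,0,0],"angular":[0,0,0]},{"grip":1,"offset":[-6,0,0],"angular":[0,0,0]},{"grip":1,"offset":[-9,0,0],"angular":[0,0,0]}]'|grep force
python3 -c "
from h import *
where()
s=vision.snapshot('top'); cv2.imwrite('pics/t7.png',cv2.resize(s['pixels'][185:335,205:445,::-1],None,fx=3.3,fy=3.3))"
```

```text
force: [0.5, 0.0, 1.0]
t 9.4 shelf [-110.7  -45.5] z 138.7 Fshelf [ 0.5 -0. ] 1.0 gap -0.004
force: [-0.8, 0.5, 0.6]
t 9.7 shelf [-102.3  -45.5] z 138.3 Fshelf [-0.7  0.6] 0.6 gap 0.003
```

View pics/t7.png

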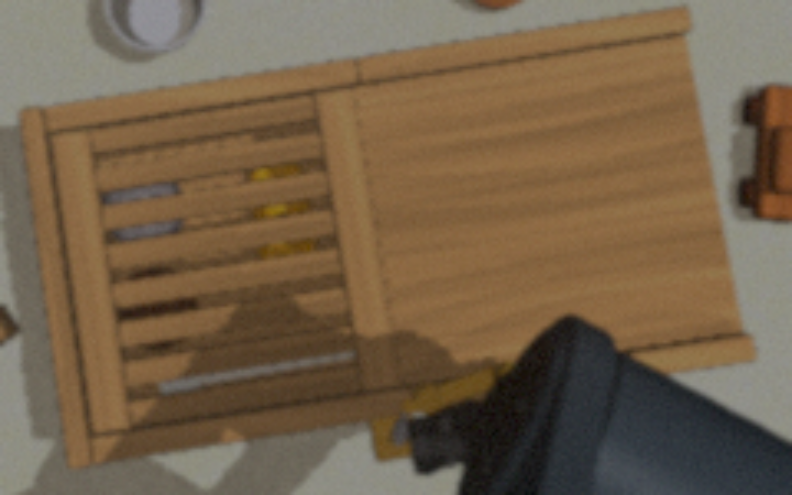

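The catch is turning: its arm is tilted about 20° in the picture. I'll keep pushing, following the arc.

```bash

python3 -m crank '[{"grip":1,"offset":[-4,0,0],"angular":[0,0,0]},{"grip":1,"offset":[-8,1,0],"angular":[0,0,0]},{"grip":1,"offset":[-12,2,0],"angular":[0,0,0]},{"grip":1,"offset":[-16,4,0],"angular":[0,0,0]}]'|grep force
python3 -c "
from h import *
where()"
python3 -m crank '[{"grip":1,"offset":[-3,2,0],"angular":[0,0,0]},{"grip":1,"offset":[-6,4,0],"angular":[0,0,0]},{"grip":1,"offset":[-9,6,0],"angular":[0,0,0]}]'|grep force
python3 -c "
from h import *
where()
s=vision.snapshot('top'); cv2.imwrite('pics/t8.png',cv2.resize(s['pixels'][185:335,205:445,::-1],None,fx=3.3,fy=3.3))
s=vision.snapshot('wrist'); cv2.imwrite('pics/w8.png',s['pixels'][:,:,::-1])"
```

```text
force: [-1.5, 0.7, 0.2]
t 10.15 shelf [-86.1 -41.2] z 138.2 Fshelf [-1.4  1. ] 0.2 gap 0.001
force: [0.1, 0.1, -0.2]
t 10.45 shelf [-76.9 -35.2] z 138.3 Fshelf [0.2 0. ] -0.2 gap 0.0
```

View pics/t8.png

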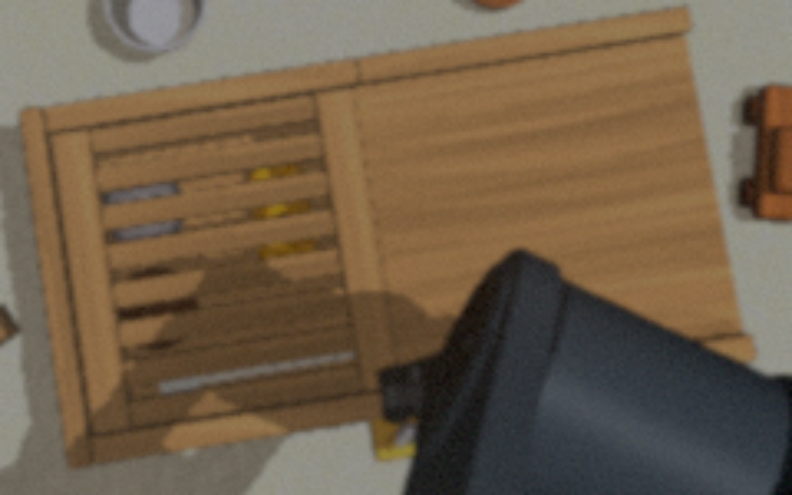

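View pics/w8.png

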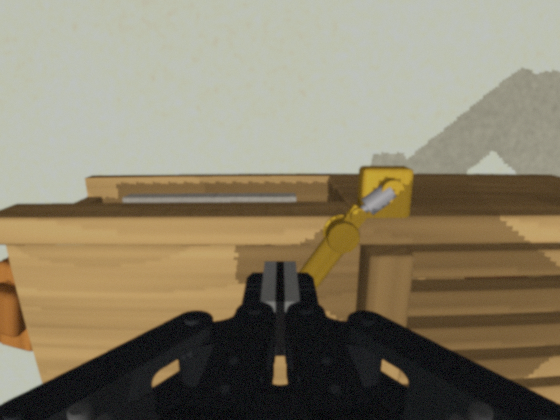

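The arm is at about 40–45° and close to tipping. I'll push a little further.

```bash

python3 -m crank '[{"grip":1,"offset":[-3,3,0],"angular":[0,0,0]},{"grip":1,"offset":[-6,5,0],"angular":[0,0,0]},{"grip":1,"offset":[-9,7,0],"angular":[0,0,0]}]'|grep force
python3 -c "
from h import *
where()
s=vision.snapshot('wrist'); cv2.imwrite('pics/w9.png',s['pixels'][:,:,::-1])"
```

```text
force: [0.2, 0.2, 0.4]
t 10.85 shelf [-67.8 -28.5] z 138.4 Fshelf [0.3 0.2] 0.4 gap 0.002
```

View pics/w9.png

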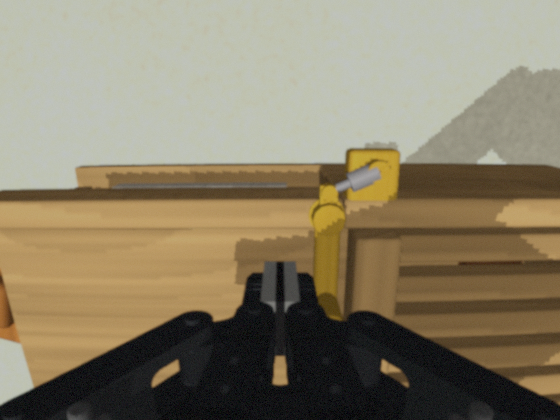

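The arm now points straight along shelf +x beside the gate end, so it has snapped. I'll retreat away from it and then upward.

```bash

python3 -m crank '[{"grip":1,"offset":[5,-8,0],"angular":[0,0,0]},{"grip":1,"offset":[8,-18,0],"angular":[0,0,0]},{"grip":1,"offset":[10,-22,-40],"angular":[0,0,0]},{"grip":1,"offset":[30,-40,-85],"angular":[0,0,0]},{"grip":1,"offset":[60,-80,-100],"angular":[0,0,0]},{"grip":1,"offset":[80,-120,-100],"angular":[0,0,0]},{"grip":1,"offset":[80,-140,-100],"angular":[0,0,0]},{"grip":1,"offset":[80,-140,-100],"angular":[0,0,0]},{"grip":1,"offset":[80,-140,-100],"angular":[0,0,0]}]'
python3 -c "
from h import *
where()
s=vision.snapshot('top'); cv2.imwrite('pics/t10.png',s['pixels'][:,:,::-1])
cv2.imwrite('pics/t10z.png',cv2.resize(s['pixels'][185:335,205:445,::-1],None,fx=3.3,fy=3.3))
a=cv2.imread('pics/top0.png').astype(int)
"
```

```text
t: 11.8
tcp_pos: [0.4194, -0.2415, 0.2377]
tool_rot: [-0.075, 0.997, 0.001, -0.0]
force: [1.2, -0.9, 0.2]
finger_gap: 0.001
t 11.8 shelf [-148.8 -168.2] z 237.7 Fshelf [ 1.  -1.1] 0.2 gap 0.001
```

View pics/t10.png

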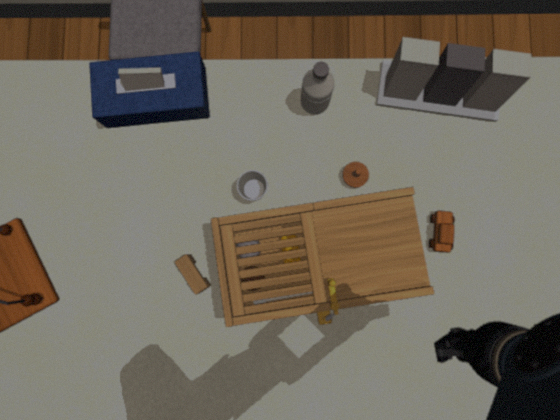

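View pics/t10z.png

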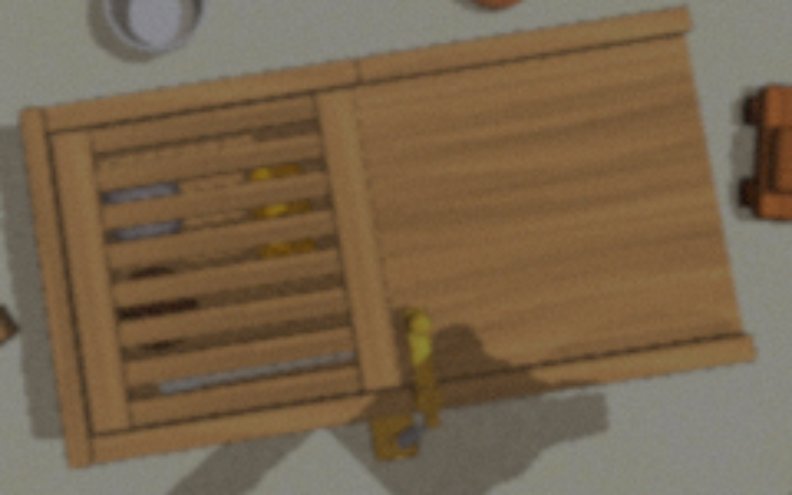

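```bash
python3 - <<'E'
from h import *
s=vision.snapshot("top");v=np.load("shelf.npy")
for uv,z in [((205+420/3.3,185+322/3.3),.15),((205+378/3.3,185+240/3.3),.129)]:
    p=pl(s,uv,z);print(np.round(R2(v[2]).T@(p[:2]-v[:2])*1000,1))
print(manip.sense()["t"],manip.sign_off())
E
```

```text
[-49.4  -8.3]
[-3.4  4.8]
the job is handed in; nothing more can be done
11.9 None
```

The gate is shut and the catch is fastened across behind it. The job was handed in at 11.9 s with the hand clear; no verdict was reported.

- **Gate:** I pushed it shut with the closed fingertips. The drag was about 2 N, and I stopped when it no longer moved and the force had risen to 11.6 N. Its end face last measured at shelf y = +4.8 mm, against +5 mm when shut.
- **Catch:** I then pushed the peg from outside the rail until the catch snapped over, with force readings of about 2 N or less. The peg last measured at shelf (-49.4, -8.3) mm, against an expected (-50.5, -8) mm when fastened, so the catch is at about 1.57 rad.
- **Loose things:** by eye, the top picture shows the beaker, top, car, block and toys where they were. I did not measure their positions.
- **Hand:** it finished about 24 cm above the table, touching nothing.

**One disagreement:** an early wrist picture put the shelf's -y end about 7 mm from where the top picture had it. I used the top picture and judged the gate stop by contact force. The final top-picture checks agree to about 1 mm.

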